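Load the tea airing box and reset its door stay

TASK

Lift the door stay of the airing box off its pin, swing the door out and drop the hole nearest the knob over the pin, so that the door is propped wide open. Then lay every tea brick on the counter in the sliding tray, each lying down on the tray's floor and none on top of another, and push the tray along its rail into the box until it clicks into the inner station. Finally bring the door back in by dropping the middle hole of the stay over the pin, leave the stay lying level, and leave the other things on the counter where they are.

Things in the scene. Friction and masses are not known exactly. Their poses are not given: they have to be found in the camera images.
- airing_box: Low tea airing box fixed to the counter, clear walls in a steel frame, 233 wide (x) x 260 deep (y) x 70 mm high (all sizes here in mm), wire grille on top. Origin on the counter under the middle of its open mouth; own +y points into the box, +x to the door hinge. A rail 12 high, 50 wide runs along y from -305 to 255; the hinge is at x 115 y 0, the pin at x -10 y 70. Yaw up to 0.12 rad
- pin (a point): tip of the fixed upright steel pin on a crossbar of the box's roof: 7 diameter, round-topped, its tip 86 above the counter. With the stay level the pin goes through the hole and shows 4 above the bar
- hinge (a point): the door's upright hinge axis, at the height of the stay bar (79.5 above the counter)
- door (a joint): door angle, rad: 0 shut, grows as the free edge swings out of the box (counterclockwise from above), to 1.75. A clear panel 210 long, from 42 to 71 above the counter: passes over the empty tray, not over bricks in it. Stays where left (friction 0.06 N m). At 0 the pivot is to -x of the hinge. Hole 1 on the pin gives 0 (the start), hole 3 about 0.65, hole 5 about 1.46
- pivot (a point): where the stay is joined to the door's top edge, 125 from the hinge axis; on the bar's mid-plane, 79.5 above the counter. The stay turns freely here about the upright and tilts up. It is a flat dark steel bar 286 x 20 x 5 with five square 12 x 12 holes at 70, 108.5, 147, 185.5 and 224 from the pivot; at the start it points along the box's +y
- stay (a joint): upward tilt of the stay bar, rad: 0 is level (its rest, seated on the pin it reads under 0.02), grows as the knob end is lifted, to 0.6. It falls back by its weight (160 g). A bar resting on the tip of the pin between holes reads above 0.02
- knob (a point): middle of the stay's upright black knob: a cylinder 18 in diameter standing from 2.5 to 36.5 above the bar's mid-plane, 258 from the pivot along the bar; this point is 19.5 above the mid-plane (99 above the counter when level). To clear the pin at hole 1 the knob must be raised 35 or more
- hole_1 (a point): hole farthest from the knob (70 from the pivot), over the pin at the start; on the bar's mid-plane
- hole_3 (a point): the middle hole, 147 from the pivot; to be over the pin at the end
- hole_5 (a point): the hole nearest the knob, 224 from the pivot; props the door wide open
- tray (a joint): travel of the tray along the rail into the box, m: 0 at the outer (loading) station, 0.240 at the inner station, stop at 0.262. A sprung ball under the tray clicks into a notch at each of the two stations: it takes about 4 to 10 N to leave one, about 1 to 2 N to slide between them, and the ball centres the tray to about 1 mm
- tray_floor (a point): middle of the tray's inner floor (26 above the counter), axes as the box's. The steel tray is 160 (x) x 150 (y) inside, with walls 4 thick that rise 10 above the floor; it takes four bricks two by two
- handle (a point): near the top of the tray's handle, an upright black post of 16 diameter from 22 to 90 above the counter; this point is at 78. It stands 50 to -x and 115 to -y of the tray's middle, outside the mouth even at the inner station
- brick_1: pressed dark tea brick, 60 (x) x 36 (y) x 24 (z), about 50 to 100 g; origin at the centre of its underside. Two to four of the four bricks are present
- brick_2: pressed dark tea brick, 60 (x) x 36 (y) x 24 (z), about 50 to 100 g; origin at the centre of its underside. Two to four of the four bricks are present
- brick_3: pressed dark tea brick, 60 (x) x 36 (y) x 24 (z), about 50 to 100 g; origin at the centre of its underside. Two to four of the four bricks are present
- brick_4: pressed dark tea brick, 60 (x) x 36 (y) x 24 (z), about 50 to 100 g; origin at the centre of its underside. Two to four of the four bricks are present
- tumbler: glass tumbler 64 across and 65 high among the bricks; origin at its underside. To be left alone
- tea_cup: white cup 68 across, 50 high; to be left alone
- kettle: squat black kettle 164 across, to be left alone
- canister: clear canister with a button lid, 94 across, 132 high; to be left alone
- strainer: steel tea strainer 74 across with a long handle; to be left alone
- spatula: short bamboo spatula lying flat, 210 long; to be left alone
- tea_tin: steel tin 72 across, 60 high; to be left alone
Not all that is in view belongs to the job. Leave any yellow look-alike of the brick_2 alone. Leave any green look-alike of the brick_3 alone.

How it is judged:
By the outcome, as a careful person would: the job done as asked, in the order asked, and still so for the second after the job is handed in, with the robot touching nothing.
Of brick_1, brick_2, brick_3, brick_4 only 2 to 4 are there at a start; the rules pass over those that are not, and their reading is None.
At some moment in a run one of brick_1, brick_2, brick_3, brick_4 may be knocked a few centimetres aside while the robot is not near it.
Once in a run the grip may slacken for a moment while it holds something.
It also fails if it takes over 210 s, if anything falls off the work surface, if the arm or the gripper's body presses on something with over 40 N, if the wrist force passes 120 N, or if a joint passes its speed limit or range.

ROBOT

A 7-joint arm with a two-finger parallel gripper is mounted at the origin on the work surface. World frame = base frame: x ahead of the robot, y to its left, z up, the work surface at z = 0. Lengths are in m, angles in rad, forces in N, time in s.
With the tool pointing down it reaches from about 0.4 to 0.85 m from the base axis. Payload 10.4 kg.
Tool frame: the origin (TCP) lies between the finger pads; the fingertips stand 22 mm ahead of it and the grasp point (between the pads) lies 3 mm ahead of it; z points along the fingers, y is the line along which they close (so a half turn about z gives the same grasp; the last joint's range is limited). The gripper opens to 85 mm and grips with 20 to 120 N. Pads are 22 mm wide; open, the fingers measure 114 mm over their backs; the gripper's body (76 mm by 85 mm) begins 54 mm behind the grasp point. The pads swing forward as they close: fully open they stand 13 mm farther back than shut.
Start: joints at [-1.297, 0.332, -0.065, 1.46, 0.022, 1.35, -0.088], TCP at [0.183, 0.598, 0.253] pointing down, gripper open.
Joint ranges: [-2.6, 2.6], [-0.5, 2.12], [-1.47, 1.34], [0.16, 2.42], [-1.27, 4.41], [0.06, 2.06], [-2.6, 2.6]. Speed limits (rad/s): [2.22, 2.22, 2.79, 2.79, 3.14, 3.14, 3.14].

INTERFACE

Orientations are given as a unit quaternion [x, y, z, w].
In Python, from workcell import manip, camera, ticket, boxes_of, outline_of gives the robot as it stands.
- The arm moves only by the tool carry_out, never from a script. Its argument "deltas" is a list of rows, each a list of 5 numbers: the shift along the tool's x, y, z as a fraction of full scale, then the turn about the tool's z as a fraction of full scale, then the opening, from -1 (shut) to 1 (fully open), so that 0 is half open. In form: [[tx, ty, tz, spin, gripper], ...]. A call has 1 to 20 rows; each row is the pose to reach, as a shift and turn from the pose commanded when the call began, along the tool's axes at that moment; what a row does not reach only later rows make up. Full scale, the value 1, is 150 mm for a shift and 30 degrees for a turn. A row lasts 1/8 s, in which the tool goes at most 62.5 mm and 10.7 degrees, less where a joint would pass 70% of its speed; a pose out of reach is approached as far as the arm can. A call with a number of a shift or a turn outside -1 to 1 is refused whole. A call with a gripper value outside its range is refused whole. The fingers move at their own pace and stop on an object; "force" is the grip in N (left out, the last holds). Time passes only in rows, so rows that repeat a pose let the fingers close. It gives the time, the measured TCP pose, the force, the opening and the grip force at its end, in the units of the state.
- manip.get_obs(): the state, without advancing time (a new reading comes with each control period).
- camera(name): name is "scene" or "top" or "wrist"; returns a dict with "img" (480x640x3 uint8, red, green, blue), "depth" (480x640 float32, m along the optical axis (not along the pixel's ray), 0 where there is no reading), "vertical_fov" (degrees; the focal length in pixels is half the picture's height over the tangent of half this angle, whatever the lens; pixels are square), "cx", "cy" (the principal point, pixels), "R" (3x3) and "t" (3): a world point X has camera coordinates R X + t. Camera axes: x right, y down, z forward; pixel columns grow to the right and rows downward; lengths in m; the calibration is good to about 2 mm. The wrist camera is an equidistant fisheye: a pixel r from the principal point sees the ray r / f radians off the axis. A picture is of the moment at which its call begins.
- ticket.hand_in(): hands the job in; it is judged then, once.
Trained networks look in a picture, given as the dict that the camera call returned (one of the last four; its "shot" number tells which), for a name from the list of things; names that differ only in an ending like _2 or _b are one class to them, and where a whole thing is asked for, a point or a joint stands for the part that bears it (a point fixed in the world has none). Each returns a list of dicts, best first, with "conf" (0 to 1); they miss things now and then, are a little off and sometimes report something else, mostly with a low value. They report only what shows in the picture. A call takes as long as a camera call. They do not tell look-alikes from the thing itself.
- boxes_of(query, picture): "position" ([x, y, z] in m, in world coordinates, good to about 4 mm: the middle of the surface that is visible of it).
- outline_of(query, picture): "region" (480x640 bool, what is visible of it).
The state is a dict: "clock": time; "joint_pos": joint angles; "joint_velocities": joint speeds; "tau": joint torques, N m; "position": TCP position; "ee_rot": TCP orientation; "ft_force": force on the tool from outside, world axes, zero at the start; "torque": the same for the moment, N m; "grip_width": opening from 0.0 (shut) to 1.0 (fully open); "grasp_force": force on a finger pad.
Only numpy, scipy, OpenCV 4.12 (cv2) and the standard library are available. Lean on these libraries where they do the work, as an engineer would, in place of code of your own. Each camera call takes 0.05 s, during which the arm holds its last target. There are 200 camera calls.

## Working session

There is one attempt and no reset: what is moved stays moved. The work goes in short steps, Python scripts to look and compute and a tool call to move; the robot and the scene stay as the last step left them, time stands still between calls to the robot, and variables do not carry over. Pictures are saved under pics/ and viewed, at most 14 in all, crops included, and the job is handed in when it is done.

Besides the shell and the picture viewer there is one more tool, called after "Call:" by a JSON object that holds its "method" and its "body". carry_out: Moves the arm, as the interface text tells. Its arguments: {"type":"object","properties":{"deltas":{"type":"array","items":{"type":"array","items":{"type":"number"}}},"force":{"type":"number"}},"required":["deltas"]}

```bash
mkdir -p pics; cat > h.py <<'E'
import numpy as np, cv2
from workcell import manip, camera, ticket, boxes_of, outline_of
def save(p,name,crop=None):
    im=p["img"][:,:,::-1]
    if crop: 
        a,b,c,d=crop; im=cv2.resize(im[b:d,a:c],None,fx=2,fy=2)
    cv2.imwrite("pics/"+name,im)
def f(p): return 240/np.tan(np.radians(p["vertical_fov"])/2)
def world(p,u,v,z=None,fish=False):
    F=f(p);d=np.array([u-p["cx"],v-p["cy"]],float)
    if fish:
        r=np.hypot(*d);th=r/F;ray=np.array([*(d/max(r,1e-9)*np.sin(th)),np.cos(th)])
    else: ray=np.array([*(d/F),1.])
    R,t=np.array(p["R"]),np.array(p["t"]);c=-R.T@t;w=R.T@ray
    if z is None:
        return c+w*p["depth"][int(round(v)),int(round(u))]/ray[2]
    return c+w*(z-c[2])/w[2]
def proj(p,X):
    x=np.array(p["R"])@np.array(X)+np.array(p["t"]);return np.array([p["cx"],p["cy"]])+f(p)*x[:2]/x[2]
E
python3 - <<'E'
from h import *
o=manip.get_obs();print(o)
p=camera("top");save(p,"top0.png");q=camera("scene");save(q,"sc0.png")
for P in (p,q):
  print(P["vertical_fov"],P["cx"],P["cy"],-np.array(P["R"]).T@P["t"])
  for n in ["brick_1","knob","handle","tray_floor","pin","pivot","hole_1","hole_3","hole_5","hinge","tumbler","tea_cup","kettle","canister","strainer","spatula","tea_tin","airing_box"]:
    try: print(n,[(np.round(b["position"],3).tolist(),round(b["conf"],2)) for b in boxes_of(n,P)])
    except Exception as e: print(n,e)
E
```

```text
{'clock': 0.0, 'joint_pos': array([-1.29660144,  0.33287698, -0.06469379,  1.46093099,  0.02159475,
        1.3498559 , -0.08850584]), 'joint_velocities': array([-9.43938506e-04, -2.90694656e-04, -2.06584086e-04,  1.94005456e-04,
       -7.69184707e-05, -1.44192753e-03,  5.23583356e-04]), 'tau': array([-5.83805013e-04, -6.25453806e+01,  4.88274184e-02, -3.91602337e+01,
        1.61430269e-02,  1.00747019e-02, -3.12023133e-05]), 'position': array([0.18269442, 0.59736097, 0.25251762]), 'ee_rot': array([ 1.47849435e-01,  9.89009642e-01, -6.84161222e-04, -7.26687659e-05]), 'ft_force': array([-0.64586343, -0.99401317,  0.32075756]), 'torque': array([ 0.01261162, -0.05929019,  0.01522025]), 'grasp_force': 0.0, 'grip_width': 0.999460038104071}
50.57977020301884 327.77380732907824 235.46659931146837 [ 0.2935869  -0.00157104  1.16454425]
brick_1 [([0.569, -0.437, 0.025], 0.89), ([0.462, -0.429, 0.023], 0.82), ([0.385, -0.279, 0.024], 0.65), ([0.279, -0.309, 0.028], 0.62), ([0.366, -0.399, 0.023], 0.6)]
knob [([0.599, 0.159, 0.084], 0.76)]
handle [([0.575, -0.129, 0.026], 0.77), ([0.591, 0.03,
[... 1456 characters left out ...]
, 0.37)]
hole_3 [([0.602, 0.186, 0.082], 0.71), ([0.608, 0.124, 0.037], 0.37)]
hole_5 [([0.602, 0.186, 0.082], 0.71), ([0.608, 0.124, 0.037], 0.37)]
hinge [([0.767, -0.134, 0.009], 0.38)]
tumbler [([0.481, -0.296, 0.048], 0.9)]
tea_cup [([0.384, 0.052, 0.034], 0.64)]
kettle [([0.719, 0.454, 0.104], 0.61), ([0.747, -0.309, 0.047], 0.4), ([0.471, -0.423, 0.021], 0.19), ([0.604, 0.189, 0.083], 0.18)]
canister [([0.603, 0.186, 0.08], 0.59), ([0.574, 0.449, 0.125], 0.57), ([0.386, -0.275, 0.026], 0.42)]
strainer [([0.407, 0.406, 0.023], 0.47)]
spatula [([0.766, -0.134, 0.007], 0.66)]
tea_tin [([0.743, -0.313, 0.047], 0.73), ([0.604, 0.186, 0.081], 0.48)]
airing_box [([0.612, 0.121, 0.037], 0.63)]
```

View pics/top0.png

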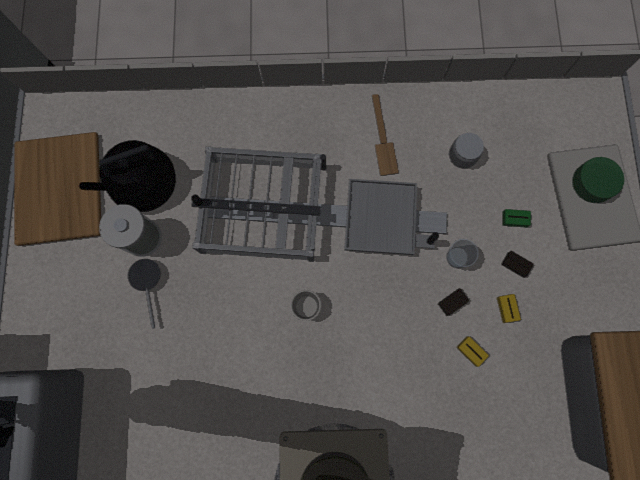

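View pics/sc0.png

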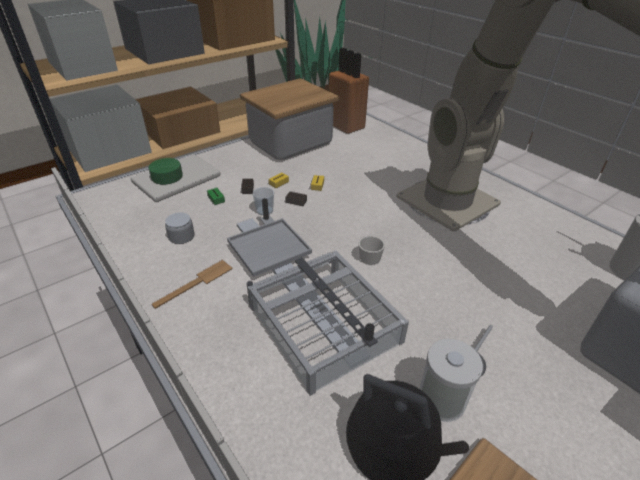

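The top view shows the box with its stay running from the knob at (196,202) to the pivot at about (320,210). The tray is at (382,217), its handle top at (433,238), and the tumbler at (460,255). There are two dark bricks, at (454,301) and (517,264). The yellow and green bricks are look-alikes.

```bash
python3 - <<'E'
from h import *
p=camera("top")
g=p["img"].astype(int).sum(2)
# stay bar pixels: dark, depth ~z .08
H,W=g.shape;uu,vv=np.meshgrid(range(W),range(H))
F=f(p);R,t=np.array(p["R"]),np.array(p["t"])
d=p["depth"];C=np.stack([(uu-p["cx"])/F*d,(vv-p["cy"])/F*d,d],-1)
X=(C-t)@R
reg=(uu>185)&(uu<330)&(vv>190)&(vv<225)&(g<150)
m=reg&(X[...,2]>.07)&(X[...,2]<.095)
P=X[m][:,:2];c=P.mean(0);w=np.linalg.svd(P-c)[2][0];s=(P-c)@w
print("bar",m.sum(),c,w,np.degrees(np.arctan2(w[1],w[0])),c+w*s.min(),c+w*s.max())
m=reg&(X[...,2]>.1);print("knob",m.sum(),np.median(X[m],0))
# tray
mt=outline_of("tray_floor",p)[0]["region"].astype(np.uint8)
m=(mt>0)&(X[...,2]>.02)&(X[...,2]<.045)
r=cv2.minAreaRect((X[m][:,:2]*1000).astype(np.float32));print("tray",r)
mh=(uu>425)&(uu<442)&(vv>228)&(vv<248)&(X[...,2]>.07);print("handle",mh.sum(),np.median(X[mh],0))
for (a,b) in((454,301),(517,264)):
  m=(abs(uu-a)<22)&(abs(vv-b)<22)&(g<110)&(X[...,2]>.015)&(X[...,2]<.035)
  r=cv2.minAreaRect((X[m][:,:2]*1000).astype(np.float32));print("brick",m.sum(),r,X[m].mean(0))
# roof frame corners
for a,b in((209,151),(325,155),(318,258),(196,252)): print(world(p,a,b,.07))
E
```

```text
bar 1014 [0.59884146 0.1465048 ] [0.0957783  0.99540269] 84.50388245269419 [0.58608828 0.01396385] [0.6133179  0.29695525]
knob 64 [0.61035187 0.2799782  0.11438924]
tray ((581.0963134765625, -145.8554229736328), (201.27455139160156, 170.1517791748047), 84.33940124511719)
handle 66 [ 0.51961741 -0.23159675  0.08932448]
brick 423 ((383.0673522949219, -278.8082275390625), (35.27191162109375, 59.82920455932617), 32.996009826660156) [ 0.38256422 -0.27814289  0.02430625]
brick 430 ((464.3628845214844, -431.431640625), (59.74879455566406, 35.65781021118164), 57.255577087402344) [ 0.46423156 -0.43029432  0.02405826]
[0.73754934 0.26443957 0.07      ]
[ 0.7199965  -0.00097134  0.07      ]
[0.48205406 0.02056942 0.07      ]
[0.50296562 0.2877145  0.07      ]
```

```bash
cat >> h.py <<'E'
from scipy.spatial.transform import Rotation as Ro
ex=np.array([np.cos(-.096),np.sin(-.096)]);ey=np.array([-ex[1],ex[0]]);O=np.array([.597,.0247])
def bw(x,y): return O+x*ex+y*ey
def tb(X): return np.array([(np.array(X)[:2]-O)@ex,(np.array(X)[:2]-O)@ey])
def state(o=None):
    o=o or manip.get_obs();Rm=Ro.from_quat(o["ee_rot"]).as_matrix();return np.array(o["position"]),Rm
def yawof(Rm): return np.degrees(np.arctan2(Rm[1,1],Rm[0,1]))
def plan(wps,start=None):
    """wps: (x,y,z,yaw deg of tool y); prints fractions from current (or given (x,y,z,yaw)) pose"""
    if start is None: p0,Rm=state();y0=yawof(Rm)
    else: p0=np.array(start[:3]);y0=start[3]
    a=np.radians(y0);ty=np.array([np.cos(a),np.sin(a),0]);tz=np.array([0,0,-1.]);tx=np.cross(ty,tz)
    for w in wps:
        d=np.array(w[:3])-p0;s=(y0-w[3]+90)%180-90
        print(np.round([d@tx/.15,d@ty/.15,d@tz/.15,s/30],3).tolist())
E
python3 -c "
from h import *
plan([(.612,.2825,.25,-5.5)]);plan([(.612,.2825,.25,-5.5)],(.34,.50,.25,43))"
```

```text
[-3.351, -1.172, 0.022, 2.616]
[-2.297, 0.337, 0.0, 1.617]
```

Call:
{"method": "carry_out", "body": {"deltas": [[-0.4,-0.15,0,0.35,1],[-0.8,-0.3,0,0.7,1],[-1,-0.35,0,1,1],[-1,-0.35,0,1,1]]}}

```text
clock: 2.5
position: [0.314, 0.5016, 0.2536]
ee_rot: [0.402, 0.916, 0.0, 0.001]
ft_force: [-0.9, 0.7, 0.1]
grip_width: 1.0
grasp_force: 0.0
```

Call:
{"method": "carry_out", "body": {"deltas": [[-0.4,0.08,0,0.35,1],[-0.8,0.16,0,0.7,1],[-1,0.2,0,1,1],[-1,0.2,0,1,1]]}}

```text
clock: 3.0
position: [0.4367, 0.4131, 0.2533]
ee_rot: [0.624, 0.782, 0.0, 0.0]
ft_force: [-0.8, 0.6, 0.2]
grip_width: 1.001
grasp_force: 0.0
```

```bash
python3 -c "
from h import *
plan([(.612,.2825,.25,-5.5),(.6,.24,.25,-5.5)])"
```

```text
[-1.108, 0.947, 0.022, 0.61]
[-1.366, 0.806, 0.022, 0.61]
```

Call:
{"method": "carry_out", "body": {"deltas": [[-0.35,0.3,0,0.3,1],[-0.7,0.6,0,0.6,1],[-1,0.9,0,0.61,1],[-1,0.9,0,0.61,1],[-1,0.9,0,0.61,1]]}}

```text
clock: 3.62
position: [0.5999, 0.2997, 0.2527]
ee_rot: [0.738, 0.675, -0.0, -0.0]
ft_force: [-0.4, 0.4, -1.0]
grip_width: 0.997
grasp_force: 0.0
```

```bash
python3 - <<'E'
from h import *
p=camera("wrist");save(p,"w1.png");print(p["vertical_fov"],-np.array(p["R"]).T@p["t"],p["cx"],p["cy"])
print(state()[0],yawof(state()[1]))
E
```

```text
65.70646984690485 [0.60505581 0.36643564 0.37494341] 317.5081501720839 237.52957447880274
[0.59900773 0.30086459 0.25293213] -5.086062978190777
```

View pics/w1.png

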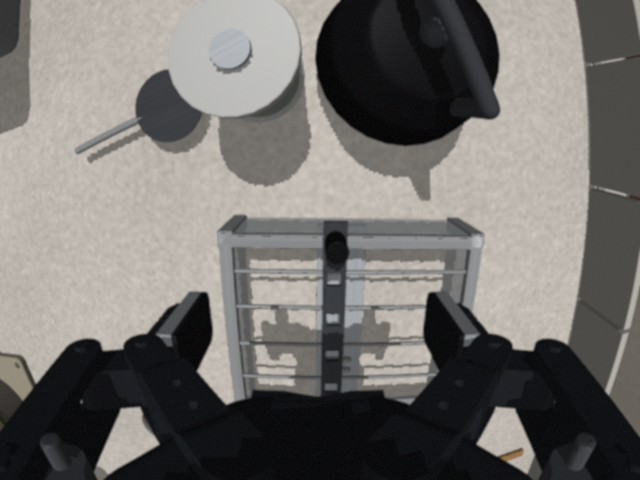

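The knob's top is at about (337,240), with the holes along the bar at (334,282), (333,319), (332,354) and (331,386).

```bash
python3 - <<'E'
from h import *
p=camera("wrist")
g=p["img"].astype(int).sum(2)
H,W=g.shape;uu,vv=np.meshgrid(range(W),range(H))
F=f(p);R,t=np.array(p["R"]),np.array(p["t"])
du,dv=uu-p["cx"],vv-p["cy"];r=np.hypot(du,dv)+1e-9;k=np.tan(r/F)/r
d=p["depth"];X=(np.stack([du*k*d,dv*k*d,d],-1)-t)@R
m=(abs(uu-336)<20)&(abs(vv-245)<25)&(X[...,2]>.111)&(X[...,2]<.122)
print("knobtop",m.sum(),X[m].mean(0),(X[m].min(0)+X[m].max(0))/2,np.ptp(X[m],axis=0),uu[m].mean(),vv[m].mean())
for a,b in((334,282),(333,319),(332,354),(331,386)): print(world(p,a,b,.082,True))
for a,b in((225,240),(478,240)): print("roof",world(p,a,b,.07,True))
print(bw(-.01,.258),bw(-.01,.224))
E
```

```text
knobtop 457 [0.61157592 0.28472132 0.11587014] [0.61166264 0.28427199 0.11455012] [0.01709794 0.01720876 0.00703655] 338.30634573304155 252.6258205689278
[0.6070127  0.24812365 0.082     ]
[0.60353342 0.21276302 0.082     ]
[0.59994055 0.17572892 0.082     ]
[0.59625489 0.13765702 0.082     ]
roof [0.51581813 0.29005741 0.07      ]
roof [0.74134836 0.2698169  0.07      ]
[0.61177602 0.28247057] [0.60851703 0.24862713]
```

```bash
sed -i 's/O=np.array(.*/O=np.array([.597,.0257])/' h.py; python3 -c "
from h import *
plan([(.6117,.284,.25,-5.5),(.6117,.284,.112,-5.5)])"
```

```text
[-0.107, 0.097, 0.021, 0.015]
[-0.107, 0.097, 0.941, 0.015]
```

Call:
{"method": "carry_out", "body": {"deltas": [[-0.11,0.1,0,0.01,0.2],[-0.11,0.1,0.3,0.01,0.2],[-0.11,0.1,0.6,0.01,0.2],[-0.11,0.1,0.85,0.01,0.2],[-0.11,0.1,0.94,0.01,0.2],[-0.11,0.1,0.94,0.01,0.2],[-0.11,0.1,0.94,0.01,-1],[-0.11,0.1,0.94,0.01,-1],[-0.11,0.1,0.94,0.01,-1],[-0.11,0.1,0.94,0.01,-1],[-0.11,0.1,0.94,0.01,-1]], "force": 30}}

```text
clock: 5.1
position: [0.6139, 0.2809, 0.1125]
ee_rot: [0.741, 0.672, 0.0, -0.0]
ft_force: [0.2, 1.8, 1.2]
grip_width: 0.198
grasp_force: 29.4
```

```bash
cat >> h.py <<'E'
PIN=np.array([-.010,.070]);HG=np.array([.115,0])
def knob(theta,beta_deg,phi,dz=.011):
    """world TCP for knob grip: door angle, bar yaw in box frame (90 = start), tilt"""
    pv=HG-.125*np.array([np.cos(theta),np.sin(theta)]);b=np.radians(beta_deg)
    h=.258*np.cos(phi)-(.0195+dz)*np.sin(phi);k=pv+h*np.array([np.cos(b),np.sin(b)])
    return (*bw(*k),.0795+.258*np.sin(phi)+(.0195+dz)*np.cos(phi)+.003-.001,-5.5+beta_deg-90)
def beta(theta):
    pv=HG-.125*np.array([np.cos(theta),np.sin(theta)]);d=PIN-pv;return np.degrees(np.arctan2(d[1],d[0])),np.hypot(*d)
E
python3 - <<'E'
from h import *
from scipy.optimize import brentq
th5=brentq(lambda t:beta(t)[1]-.224,1,1.7);th3=brentq(lambda t:beta(t)[1]-.147,.2,1);print(th5,beta(th5),th3,beta(th3))
print(state()[0],yawof(state()[1]),knob(0,90,0))
W=[knob(0,90,.1),knob(0,90,.22)]
for s in (.2,.4,.6,.8,1):
  W.append(knob(th5*s,beta(th5*s)[0],.22))
W+=[knob(th5,beta(th5)[0],.1),knob(th5,beta(th5)[0],0)]
for w in W: print(np.round(w,4))
plan(W)
E
```

```text
1.4626871980979725 (np.float64(119.85616800622824), np.float64(0.224)) 0.6422488529225457 (np.float64(99.75465964138466), np.float64(0.14700000000000002))
[0.61385995 0.28087497 0.11253034] -5.600514552547373 (np.float64(0.6117760185000967), np.float64(0.2834705748864381), np.float64(0.112), -5.5)
[ 0.6114  0.2792  0.1376 -5.5   ]
[ 0.6105  0.2707  0.1676 -5.5   ]
[ 0.6001  0.2351  0.1676 -2.6332]
[0.5883 0.2007 0.1676 3.0051]
[0.5815 0.1682 0.1676 9.6948]
[ 0.5807  0.1393  0.1676 16.8881]
[ 0.585   0.1156  0.1676 24.3562]
[ 0.5815  0.1234  0.1376 24.3562]
[ 0.5797  0.1273  0.112  24.3562]
[-0.013, -0.015, -0.167, -0.003]
[-0.07, -0.015, -0.367, -0.003]
[-0.312, -0.061, -0.367, -0.099]
[-0.548, -0.118, -0.367, -0.287]
[-0.768, -0.142, -0.367, -0.51]
[-0.961, -0.128, -0.367, -0.75]
[-1.115, -0.084, -0.367, -0.999]
[-1.066, -0.112, -0.167, -0.999]
[-1.041, -0.127, 0.004, -0.999]
```

Call:
{"method": "carry_out", "body": {"deltas": [[0,0,-0.1,0,-1],[-0.02,0,-0.2,0,-1],[-0.06,0,-0.37,0,-1],[-0.07,0,-0.37,0,-1],[-0.2,-0.03,-0.37,-0.05,-1],[-0.31,-0.06,-0.37,-0.1,-1],[-0.43,-0.09,-0.37,-0.19,-1],[-0.55,-0.12,-0.37,-0.29,-1],[-0.66,-0.13,-0.37,-0.4,-1],[-0.77,-0.14,-0.37,-0.51,-1],[-0.87,-0.135,-0.37,-0.63,-1],[-0.96,-0.13,-0.37,-0.75,-1],[-0.96,-0.13,-0.37,-0.75,-1],[-0.96,-0.13,-0.37,-0.75,-1]]}}

```text
clock: 6.85
position: [0.5803, 0.1401, 0.168]
ee_rot: [0.596, 0.803, 0.0, -0.0]
ft_force: [0.6, -0.6, -1.5]
grip_width: 0.193
grasp_force: 29.6
```

```bash
python3 - <<'E'
from h import *
th5=1.4627
plan([knob(th5*.8,beta(th5*.8)[0],.22),knob(th5*.9,beta(th5*.9)[0],.22),knob(th5,beta(th5)[0],.22),knob(th5,beta(th5)[0],.1),knob(th5,beta(th5)[0],0)])
p=camera("scene");save(p,"s2.png",(200,180,520,420));print(manip.get_obs()["grip_width"])
E
```

```text
[-0.006, 0.001, 0.003, -0.002]
[-0.089, -0.013, 0.003, -0.125]
[-0.166, -0.017, 0.003, -0.25]
[-0.109, -0.025, 0.202, -0.25]
[-0.081, -0.028, 0.373, -0.25]
0.19878006091850017
```

View pics/s2.png

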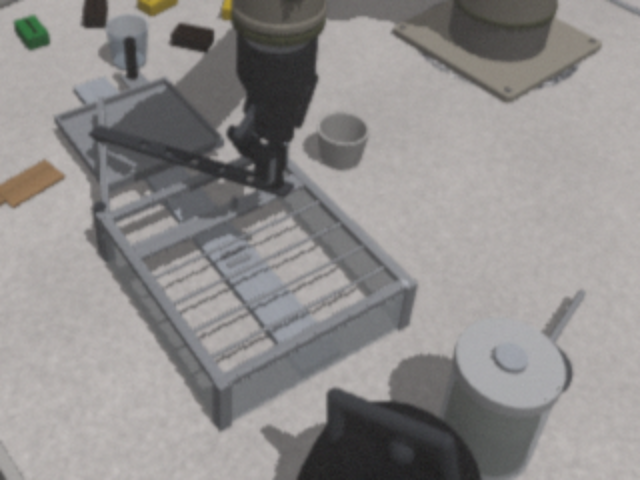

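The stay is lifted and held, and the door has swung out as planned. Next I lower hole 5 over the pin.

Call:
{"method": "carry_out", "body": {"deltas": [[-0.09,-0.01,0,-0.12,-1],[-0.17,-0.02,0,-0.25,-1],[-0.17,-0.02,0,-0.25,-1],[-0.14,-0.02,0.1,-0.25,-1],[-0.11,-0.025,0.2,-0.25,-1],[-0.09,-0.03,0.3,-0.25,-1],[-0.08,-0.03,0.37,-0.25,-1],[-0.08,-0.03,0.37,-0.25,-1],[-0.08,-0.03,0.37,-0.25,-1]]}}

```text
clock: 8.02
position: [0.5799, 0.1267, 0.1129]
ee_rot: [0.542, 0.841, 0.0, 0.0]
ft_force: [0.1, 1.1, 1.7]
grip_width: 0.197
grasp_force: 29.6
```

```bash
python3 - <<'E'
from h import *
o=manip.get_obs();print(o["position"],yawof(state(o)[1]),o["ft_force"],o["grip_width"],knob(1.4627,beta(1.4627)[0],0))
p=camera("scene");save(p,"s3.png",(260,220,400,320))
E
```

```text
[0.5798616  0.12674582 0.11285301] 24.390403054474234 [0.12067448 1.08292293 1.73667599] 0.19725087245460737 (np.float64(0.5797342911428787), np.float64(0.1273093519215026), np.float64(0.112), np.float64(24.356498938673383))
```

View pics/s3.png

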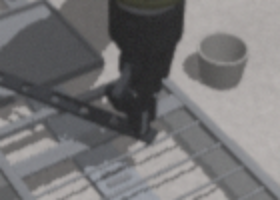

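Call:
{"method": "carry_out", "body": {"deltas": [[0,0,0,0,0.1],[0,0,0,0,0.1],[0,0,0,0,0.1],[0,0,-0.2,0,0.1],[0,0,-0.5,0,0.1],[0,0,-0.8,0,0.1],[0,0,-0.93,0,0.1],[0,0,-0.93,0,0.1]]}}

```text
clock: 9.07
position: [0.5802, 0.1266, 0.2533]
ee_rot: [0.542, 0.841, 0.001, 0.001]
ft_force: [0.5, -0.3, -0.3]
grip_width: 0.551
grasp_force: 0.0
```

```bash
cat >> h.py <<'E'
def cloud(p,fish=False):
    uu,vv=np.meshgrid(range(640),range(480));F=f(p);R,t=np.array(p["R"]),np.array(p["t"])
    du,dv=uu-p["cx"],vv-p["cy"];r=np.hypot(du,dv)+1e-9;k=np.tan(r/F)/r if fish else 1/F
    d=p["depth"];return (np.stack([du*k*d,dv*k*d,d],-1)-t)@R
def bar(p,fish=True,box=(.48,.75,-.15,.32)):
    X=cloud(p,fish);g=p["img"].astype(int).sum(2);Z=X[...,2]
    return X,g
E
python3 - <<'E'
from h import *
p=camera("wrist");save(p,"w2.png",(200,140,520,440))
X=cloud(p,True);g=p["img"].astype(int).sum(2)
k=np.array(knob(1.4627,beta(1.4627)[0],0)[:2])
m=(np.hypot(X[...,0]-k[0],X[...,1]-k[1])<.03)&(X[...,2]>.105)&(X[...,2]<.14)&(p["depth"]>.1)
print(k,m.sum(),X[m].mean(0),np.percentile(X[m][:,2],90))
E
```

```text
[0.57973429 0.12730935] 517 [0.57828202 0.12847353 0.11564316] 0.11737768437339498
```

View pics/w2.png

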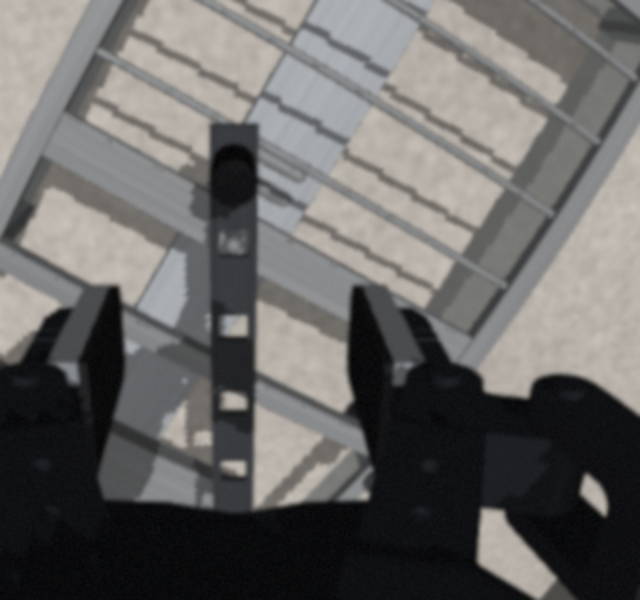

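Hole 5 is seated: the knob's top is at the level height of 0.116, and the pin shows in the hole at crop (233,240). Next are the bricks.

```bash
python3 - <<'E'
from h import *
plan([(.49,0,.25,30)]);plan([(.44,-.14,.25,33),(.383,-.22,.25,33)],(.49,0,.25,30))
E
```

```text
[-0.522, -0.892, 0.012, -0.187]
[-0.642, -0.755, 0.0, -0.1]
[-0.914, -1.351, 0.0, -0.1]
```

Call:
{"method": "carry_out", "body": {"deltas": [[-0.2,-0.35,0,-0.1,0.3],[-0.4,-0.7,0,-0.19,0.3],[-0.52,-0.9,0,-0.19,0.3]]}}

```text
clock: 9.5
position: [0.4866, -0.0027, 0.2503]
ee_rot: [0.5, 0.866, -0.001, -0.001]
ft_force: [0.7, 0.2, -0.7]
grip_width: 0.652
grasp_force: 0.0
```

Call:
{"method": "carry_out", "body": {"deltas": [[-0.25,-0.35,0,-0.1,0.3],[-0.5,-0.7,0,-0.1,0.3],[-0.7,-1,0,-0.1,0.3],[-0.7,-1,0,-0.1,0.3],[-0.7,-1,0,-0.1,0.3]]}}

```text
clock: 10.12
position: [0.4114, -0.1657, 0.2509]
ee_rot: [0.476, 0.879, -0.0, -0.001]
ft_force: [0.4, 0.3, -0.3]
grip_width: 0.649
grasp_force: 0.0
```

```bash
cat >> h.py <<'E'
def bricks(p,fish=False):
    X=cloud(p,fish);im=p["img"].astype(int)
    m=((im.max(2)<75)&(X[...,2]>.012)&(X[...,2]<.055)&(p["depth"]>.1)).astype(np.uint8)
    m=cv2.morphologyEx(m,cv2.MORPH_OPEN,np.ones((3,3),np.uint8))
    n,l,s,c=cv2.connectedComponentsWithStats(m)
    for i in range(1,n):
        if 150<s[i][4]<20000:
            P=X[l==i];P=P[abs(P[:,2]-np.percentile(P[:,2],80))<.006]
            r=cv2.minAreaRect((P[:,:2]*1000).astype(np.float32))
            if 25<min(r[1])<50 and 40<max(r[1])<80:
                a=r[2] if r[1][0]<r[1][1] else r[2]+90
                print("brick px",np.round(c[i]),"xy",np.round(r[0],1),np.round(r[1],1),"closing yaw",round((a+90)%180-90,1),"z",P[:,2].mean().round(3))
E
python3 - <<'E'
from h import *
print(state()[0],yawof(state()[1]))
bricks(camera("wrist"),True);print();bricks(camera("top"))
plan([(.383,-.279,.25,33)])
E
```

```text
[ 0.41138735 -0.16570418  0.25088552] 33.104473595598584
brick px [235. 272.] xy [ 379.7 -275.2] [35.5 54.9] closing yaw 32.1 z 0.025

brick px [513. 313.] xy [ 358.7 -403.7] [46.  33.3] closing yaw -83.9 z 0.024
[-0.53, -0.577, 0.007, 0.007]
```

Call:
{"method": "carry_out", "body": {"deltas": [[-0.2,-0.25,0,0,0.3],[-0.4,-0.5,0,0,0.3],[-0.53,-0.57,0.2,0,0.3],[-0.53,-0.57,0.5,0,0.3],[-0.53,-0.57,0.7,0,0.3],[-0.53,-0.57,0.7,0,0.3]]}}

```text
clock: 10.98
position: [0.3827, -0.2782, 0.1449]
ee_rot: [0.476, 0.88, -0.001, -0.002]
ft_force: [-0.1, -0.3, 0.5]
grip_width: 0.653
grasp_force: 0.0
```

```bash
python3 - <<'E'
from h import *
p=camera("wrist");save(p,"w3.png");bricks(p,True)
print(state()[0]);plan([(.382,-.278,.024,33)])
E
```

```text
brick px [316. 235.] xy [ 380.6 -278.2] [35.  59.7] closing yaw 32.5 z 0.025
[ 0.38352246 -0.27888646  0.14650778]
[0.011, -0.005, 0.817, 0.006]
```

View pics/w3.png

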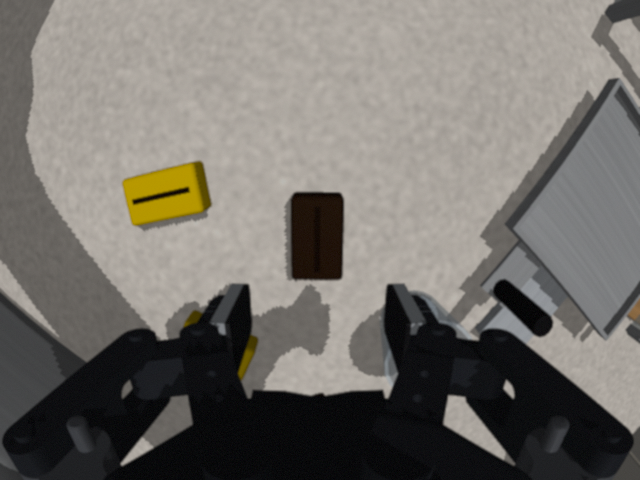

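The dark brick is centred at (316,235), with yellow look-alikes to the left and the tumbler to the lower right, clear of the fingers. Down and grip.

Call:
{"method": "carry_out", "body": {"deltas": [[0,0,0.3,0,0.3],[0,0,0.6,0,0.3],[0,0,0.8,0,0.3],[0,0,0.81,0,0.3],[0,0,0.81,0,-1],[0,0,0.81,0,-1],[0,0,0.81,0,-1],[0,0,0.81,0,-1],[0,0,0.6,0,-1],[0,0,0.3,0,-1],[0,0,0,0,-1],[0,0,-0.2,0,-1],[0,0,-0.2,0,-1]], "force": 50}}

```text
clock: 12.65
position: [0.3848, -0.2803, 0.1798]
ee_rot: [0.476, 0.879, 0.001, 0.003]
ft_force: [-0.6, 0.6, -1.1]
grip_width: 0.411
grasp_force: 50.3
```

```bash
python3 - <<'E'
from h import *
o=manip.get_obs();print(o["grip_width"],o["ft_force"],state()[0])
p=camera("wrist");X=cloud(p,True)
for nm,tm in (("A",(-.042,-.15)),("B",(.03,-.15))): print(nm,bw(*tm))
T=bw(-.042,-.15)
# tray check: wall points z>.03 around
q=camera("top");Y=cloud(q);m=(abs(Y[...,2]-.036)<.004)&(np.hypot(Y[...,0]-.58,Y[...,1]+.122)<.13)
b=np.array([tb(v) for v in Y[m]]);print(m.sum(),np.percentile(b,[2,50,98],axis=0))
plan([(*T,.17,84.5),(*T,.055,84.5),(*T,.17,-95.5)])
E
```

```text
0.41148768896433136 [-0.60012356  0.61552132 -1.05547761] [ 0.3848274  -0.28030348  0.17981613]
A [ 0.5408155  -0.11958352]
B [ 0.61248397 -0.12648491]
554 [[-0.08380685 -0.23010202]
 [-0.00294422 -0.15955796]
 [ 0.08402867 -0.07193042]]
[0.32, 1.46, 0.048, -1.713]
[0.32, 1.46, 0.814, -1.713]
[0.32, 1.46, 0.048, -1.713]
```

Call:
{"method": "carry_out", "body": {"deltas": [[0.05,0.25,0,-0.3,-1],[0.1,0.5,0,-0.6,-1],[0.15,0.75,0,-0.9,-1],[0.2,1,0,-1,-1],[0.2,1,0,-1,-1]]}}

```text
clock: 13.38
position: [0.4938, -0.1698, 0.1754]
ee_rot: [0.23, 0.973, -0.0, -0.001]
ft_force: [-0.0, -0.5, -1.3]
grip_width: 0.413
grasp_force: 32.9
```

```bash
python3 - <<'E'
from h import *
T=bw(-.042,-.15);o=manip.get_obs();print(o["grip_width"],o["joint_pos"])
plan([(*T,.17,84.5),(*T,.052,84.5)])
E
```

```text
0.4134922214647311 [-0.3389006   0.18247949  0.64883968  1.86006005 -0.1204068   1.14026865
  1.45878515]
[-0.13, 0.44, 0.036, -0.704]
[-0.13, 0.44, 0.823, -0.704]
```

Call:
{"method": "carry_out", "body": {"deltas": [[-0.05,0.2,0,-0.3,-1],[-0.1,0.4,0,-0.6,-1],[-0.13,0.44,0,-0.7,-1],[-0.13,0.44,0,-0.7,-1],[-0.13,0.44,0,-0.7,-1]]}}

```text
clock: 14.0
position: [0.5391, -0.1236, 0.1764]
ee_rot: [0.053, 0.999, -0.0, -0.0]
ft_force: [-0.3, -0.1, -0.4]
grip_width: 0.408
grasp_force: 56.4
```

```bash
python3 - <<'E'
from h import *
T=bw(-.042,-.15);o=manip.get_obs();print(o["grip_width"],o["grasp_force"],o["ft_force"])
plan([(*T,.17,84.5),(*T,.052,84.5)])
p=camera("wrist");save(p,"w4.png",(160,180,480,420))
E
```

```text
0.4075451501475402 56.41303539276123 [-0.29597882 -0.06425363 -0.43193541]
[-0.009, 0.028, 0.042, -0.019]
[-0.009, 0.028, 0.829, -0.019]
```

View pics/w4.png

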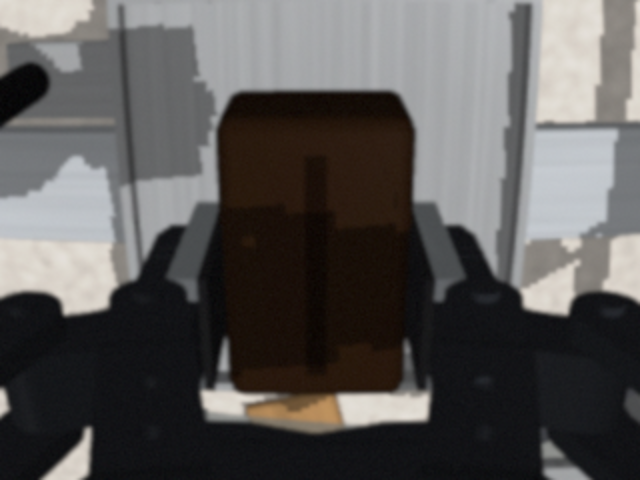

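The brick is held centrally at crop (315,240), lined up with the tray. I lower and release it.

Call:
{"method": "carry_out", "body": {"deltas": [[-0.01,0.03,0.2,-0.02,-1],[-0.01,0.03,0.5,-0.02,-1],[-0.01,0.03,0.7,-0.02,-1],[-0.01,0.03,0.77,-0.02,-1],[-0.01,0.03,0.77,-0.02,-1]]}}

```text
clock: 14.68
position: [0.5418, -0.1186, 0.0615]
ee_rot: [0.047, 0.999, -0.0, -0.0]
ft_force: [0.5, -0.4, -0.0]
grip_width: 0.408
grasp_force: 56.5
```

Call:
{"method": "carry_out", "body": {"deltas": [[0,0,0.03,0,-1],[0,0,0.06,0,-1],[0,0,0.06,0,-1]]}}

```text
clock: 15.05
position: [0.5426, -0.1182, 0.0533]
ee_rot: [0.046, 0.999, 0.0, 0.001]
ft_force: [-2.6, -0.1, 6.2]
grip_width: 0.407
grasp_force: 57.5
```

Call:
{"method": "carry_out", "body": {"deltas": [[0,0,0,0,0.1],[0,0,0,0,0.1],[0,0,0,0,0.1],[0,0,-0.3,0,0.1],[0,0,-0.6,0.2,0.1],[0,0,-0.9,0.5,0.1],[-0.05,-0.2,-1,0.8,0.1],[-0.1,-0.4,-1,1,0.3],[-0.1,-0.4,-1,1,0.3]]}}

```text
clock: 16.18
position: [0.5509, -0.1819, 0.2025]
ee_rot: [0.305, 0.952, -0.001, 0.0]
ft_force: [-0.1, 0.2, -0.2]
grip_width: 0.65
grasp_force: 0.0
```

```bash
python3 - <<'E'
from h import *
o=manip.get_obs();print(o["joint_pos"]);bricks(camera("top"));bricks(camera("scene"));p=camera("wrist");bricks(p,True)
a=np.radians
x=state();print(x[0],yawof(x[1]))
plan([(.5,-.23,.2,24),(.475,-.32,.2,-2)])
E
```

```text
[-0.33019613  0.30779499  0.690633    1.68448463 -0.20549925  1.22304176
  1.35776381]
brick px [517. 217.] xy [ 572.9 -441.3] [60.5 37.1] closing yaw -8.6 z 0.025
brick px [380. 232.] xy [ 541.1 -118.4] [36.  61.1] closing yaw 84.4 z 0.05
brick px [517. 263.] xy [ 465.3 -431.7] [60.1 36.7] closing yaw -34.1 z 0.025
brick px [283. 238.] xy [ 542.6 -114.6] [35.5 59. ] closing yaw 88.3 z 0.05
brick px [374. 169.] xy [ 539.  -117.9] [35.8 59.7] closing yaw 85.0 z 0.051
brick px [ 76. 290.] xy [ 463.2 -429.3] [58.2 36.3] closing yaw -33.8 z 0.025
[ 0.55125404 -0.17843914  0.20192489] 54.79269706684391
[0.081, -0.478, 0.013, 1.026]
[-0.129, -1.064, 0.013, 1.893]
```

Call:
{"method": "carry_out", "body": {"deltas": [[0,-0.3,0,0.33,0.3],[-0.05,-0.6,0,0.66,0.3],[-0.1,-0.9,0,1,0.3],[-0.13,-1,0,1,0.3]]}}

```text
clock: 16.82
position: [0.4791, -0.3146, 0.2023]
ee_rot: [0.541, 0.841, -0.0, -0.0]
ft_force: [-0.2, 0.2, 0.2]
grip_width: 0.653
grasp_force: 0.0
```

```bash
python3 - <<'E'
from h import *
x=state();print(x[0],yawof(x[1]));plan([(.464,-.43,.2,-33.8),(.464,-.43,.12,-33.8)])
E
```

```text
[ 0.47908453 -0.31457664  0.20230353] 24.516366760305996
[-0.658, -0.411, 0.015, 1.944]
[-0.658, -0.411, 0.549, 1.944]
```

Call:
{"method": "carry_out", "body": {"deltas": [[-0.22,-0.14,0,0.33,0.3],[-0.44,-0.28,0,0.66,0.3],[-0.65,-0.41,0,1,0.3],[-0.65,-0.41,0,1,0.3]]}}

```text
clock: 17.32
position: [0.4648, -0.4286, 0.2016]
ee_rot: [0.74, 0.673, -0.001, -0.0]
ft_force: [0.9, 0.3, -0.8]
grip_width: 0.647
grasp_force: 0.0
```

Call:
{"method": "carry_out", "body": {"deltas": [[0,0,0.1,0.33,0.3],[0,0,0.3,0.66,0.3],[0,0,0.4,0.93,0.3],[0,0,0.4,0.93,0.3],[0,0,0.4,0.93,0.3]]}}

```text
clock: 17.95
position: [0.4663, -0.4266, 0.1429]
ee_rot: [0.878, 0.478, 0.0, 0.0]
ft_force: [-0.5, 0.2, 0.4]
grip_width: 0.651
grasp_force: 0.0
```

```bash
python3 - <<'E'
from h import *
p=camera("wrist");bricks(p,True);x=state();print(x[0],yawof(x[1]));plan([(.463,-.43,.025,-33.8)])
E
```

```text
brick px [320. 243.] xy [ 463.8 -431.1] [58.8 35. ] closing yaw -33.3 z 0.026
[ 0.46613145 -0.42693691  0.14309674] -32.942525186740994
[-0.028, -0.006, 0.787, 0.029]
```

Call:
{"method": "carry_out", "body": {"deltas": [[-0.03,-0.01,0.3,0.02,0.3],[-0.03,-0.01,0.6,0.02,0.3],[-0.03,-0.01,0.78,0.02,0.3],[-0.03,-0.01,0.79,0.02,0.3],[-0.03,-0.01,0.79,0.02,-1],[-0.03,-0.01,0.79,0.02,-1],[-0.03,-0.01,0.79,0.02,-1],[-0.03,-0.01,0.79,0.02,-1],[-0.03,-0.01,0.6,0.02,-1],[-0.03,-0.01,0.3,0.02,-1],[-0.03,-0.01,0,0.02,-1],[-0.03,-0.01,-0.25,0.02,-1],[-0.03,-0.01,-0.25,0.02,-1]], "force": 60}}

```text
clock: 19.62
position: [0.4625, -0.4315, 0.1836]
ee_rot: [0.882, 0.471, 0.001, 0.003]
ft_force: [-0.1, -0.7, -1.6]
grip_width: 0.406
grasp_force: 60.1
```

Call:
{"method": "carry_out", "body": {"deltas": [[0.2,0,0,-0.33,-1],[0.4,0,0,-0.66,-1],[0.6,0,0,-1,-1],[0.6,0,0,-1,-1]]}}

```text
clock: 20.12
position: [0.5136, -0.3525, 0.1792]
ee_rot: [0.728, 0.686, 0.001, -0.001]
ft_force: [-0.2, 0.8, -0.6]
grip_width: 0.408
grasp_force: 60.1
```

```bash
python3 - <<'E'
from h import *
T=bw(.033,-.15)
x=state();print(x[0],yawof(x[1]));plan([(*T,.17,84.5)])
E
```

```text
[ 0.51357356 -0.35254856  0.17923821] -3.4378888765480187
[1.543, 0.588, 0.062, -2.931]
```

Call:
{"method": "carry_out", "body": {"deltas": [[0.2,0.08,0,-0.33,-1],[0.4,0.15,0,-0.66,-1],[0.6,0.22,0,-1,-1],[0.75,0.3,0,-1,-1],[0.75,0.3,0,-1,-1]]}}

```text
clock: 20.75
position: [0.5647, -0.2446, 0.1793]
ee_rot: [0.528, 0.849, 0.0, -0.0]
ft_force: [-0.9, -0.3, -0.8]
grip_width: 0.411
grasp_force: 60.1
```

```bash
python3 - <<'E'
from h import *
T=bw(.033,-.15)
x=state();print(x[0],yawof(x[1]));plan([(*T,.17,84.5)])
E
```

```text
[ 0.56473861 -0.244564    0.17927546] 26.278201494472672
[0.554, 0.651, 0.062, -1.941]
```

Call:
{"method": "carry_out", "body": {"deltas": [[0.2,0.2,0,-0.33,-1],[0.4,0.45,0,-0.66,-1],[0.55,0.65,0,-1,-1],[0.55,0.65,0,-1,-1]]}}

```text
clock: 21.25
position: [0.6158, -0.127, 0.1792]
ee_rot: [0.289, 0.957, 0.0, -0.0]
ft_force: [-0.1, -0.5, -1.3]
grip_width: 0.406
grasp_force: 60.1
```

Call:
{"method": "carry_out", "body": {"deltas": [[0,0,0,-0.33,-1],[0,0,0,-0.66,-1],[0,0,0,-0.94,-1],[0,0,0,-0.94,-1]]}}

```text
clock: 21.75
position: [0.6143, -0.1315, 0.1797]
ee_rot: [0.052, 0.999, -0.0, -0.0]
ft_force: [-0.3, 0.6, -1.4]
grip_width: 0.406
grasp_force: 60.1
```

```bash
python3 - <<'E'
from h import *
T=bw(.033,-.15)
x=state();print(x[0],yawof(x[1]),manip.get_obs()["joint_pos"]);plan([(*T,.055,84.5)])
bricks(camera("top"));bricks(camera("scene"))
E
```

```text
[ 0.61430695 -0.13153008  0.17970196] 84.08118153798239 [-0.28875956  0.42276579  0.55651036  1.5727424  -0.23282403  1.21323818
  1.77763309]
[-0.004, 0.032, 0.831, -0.014]
brick px [514. 217.] xy [ 573.5 -441.4] [60.9 36.8] closing yaw -4.6 z 0.024
brick px [283. 238.] xy [ 541.7 -116.6] [34.7 57.1] closing yaw 85.5 z 0.05
```

Call:
{"method": "carry_out", "body": {"deltas": [[0,0.03,0.3,0,-1],[0,0.03,0.6,0,-1],[0,0.03,0.78,0,-1],[0,0.03,0.83,0,-1],[0,0.03,0.84,0,-1],[0,0.03,0.84,0,-1]]}}

```text
clock: 22.6
position: [0.6163, -0.1249, 0.0551]
ee_rot: [0.049, 0.999, -0.0, 0.001]
ft_force: [0.3, 0.1, -0.0]
grip_width: 0.403
grasp_force: 60.1
```

Call:
{"method": "carry_out", "body": {"deltas": [[0,0,0.02,0,-1],[0,0,0.025,0,-1],[0,0,0.025,0,0.1],[0,0,0.025,0,0.1],[0,0,0.025,0,0.1],[0,0,-0.3,0,0.1],[0,0,-0.6,0,0.1],[0,0,-0.9,0.2,0.1],[0,0,-1,0.4,0],[0,0,-1,0.4,0]]}}

```text
clock: 23.85
position: [0.6161, -0.1247, 0.2048]
ee_rot: [0.153, 0.988, 0.0, 0.001]
ft_force: [-0.0, 0.5, -0.7]
grip_width: 0.499
grasp_force: 0.0
```

```bash
python3 - <<'E'
from h import *
x=state();print(x[0],yawof(x[1]))
p=camera("top");bricks(p);bricks(camera("scene"));w=camera("wrist");bricks(w,True)
for P,fi in((p,False),(w,True)):
  X=cloud(P,fi);h=bw(-.05,-.266)
  m=(np.hypot(X[...,0]-h[0],X[...,1]-h[1])<.025)&(abs(X[...,2]-.09)<.006)&(P["depth"]>.1);print(m.sum(),X[m].mean(0) if m.any() else "",h)
H=h
plan([(*H,.17,-5.5),(*H,.09,-5.5)])
E
```

```text
[ 0.61611788 -0.12468393  0.20480518] 72.43689502956792
brick px [515. 217.] xy [ 573.2 -440.4] [60.5 35.5] closing yaw -7.6 z 0.024
brick px [283. 238.] xy [ 541.5 -115.9] [33.3 59.3] closing yaw 86.3 z 0.051
brick px [258. 246.] xy [ 617.4 -122.6] [35.1 57.7] closing yaw 83.1 z 0.051
brick px [295. 130.] xy [ 539.4 -117.8] [35.4 58.5] closing yaw 84.8 z 0.052
brick px [317. 226.] xy [ 614.7 -124.5] [35.4 58.9] closing yaw 84.1 z 0.051
47 [ 0.5212061  -0.23300483  0.08985558] [ 0.52173343 -0.23428258]
411 [ 0.51980526 -0.23118478  0.0907862 ] [ 0.52173343 -0.23428258]
[0.373, -0.886, 0.216, 2.601]
[0.373, -0.886, 0.75, 2.601]
```

Call:
{"method": "carry_out", "body": {"deltas": [[0.1,-0.3,0,0.33,0],[0.2,-0.6,0,0.66,0],[0.3,-0.85,0,1,0],[0.38,-0.88,0,1,0],[0.38,-0.88,0,1,0]]}}

```text
clock: 24.62
position: [0.5209, -0.2326, 0.2032]
ee_rot: [0.403, 0.915, 0.0, -0.001]
ft_force: [0.8, 0.9, -0.5]
grip_width: 0.501
grasp_force: 0.0
```

Call:
{"method": "carry_out", "body": {"deltas": [[0,0,0,0.33,0],[0,0,0,0.66,0],[0,0,0,1,0],[0,0,0,1,0]]}}

```text
clock: 25.12
position: [0.5223, -0.2317, 0.2033]
ee_rot: [0.625, 0.781, -0.0, -0.0]
ft_force: [-0.3, 0.9, -0.3]
grip_width: 0.502
grasp_force: 0.0
```

```bash
python3 - <<'E'
from h import *
x=state();print(x[0],yawof(x[1]));plan([(.5205,-.232,.083,-5.5)])
E
```

```text
[ 0.52231023 -0.23169265  0.2032731 ] 12.68219381539949
[0.001, -0.012, 0.802, 0.606]
```

Call:
{"method": "carry_out", "body": {"deltas": [[0,-0.01,0.2,0.3,0],[0,-0.01,0.5,0.6,0],[0,-0.01,0.75,0.61,0],[0,-0.01,0.8,0.61,0],[0,-0.01,0.8,0.61,0],[0,-0.01,0.8,0.61,-1],[0,-0.01,0.8,0.61,-1],[0,-0.01,0.8,0.61,-1],[0,-0.01,0.8,0.61,-1]], "force": 60}}

```text
clock: 26.25
position: [0.5206, -0.2338, 0.0853]
ee_rot: [0.742, 0.67, 0.001, 0.001]
ft_force: [-1.6, 0.8, 7.6]
grip_width: 0.166
grasp_force: 58.4
```

Call:
{"method": "carry_out", "body": {"deltas": [[0.03,0,0,0,-1],[0.08,0,0,0,-1],[0.16,0,0,0,-1],[0.26,0,0,0,-1],[0.38,0,0,0,-1],[0.5,0,0,0,-1],[0.62,0,0,0,-1],[0.72,0,0,0,-1],[0.8,0,0,0,-1],[0.8,0,0,0,-1]]}}

```text
clock: 27.5
position: [0.5328, -0.1128, 0.0853]
ee_rot: [0.742, 0.67, 0.001, -0.0]
ft_force: [-5.9, 1.1, 12.4]
grip_width: 0.163
grasp_force: 60.2
```

```bash
python3 - <<'E'
from h import *
x=state();print(x[0],yawof(x[1]),manip.get_obs()["ft_force"]);a=np.array([.5205,-.232])+.24*ey;plan([(*a,x[0][2],-5.5)]);print(a)
bricks(camera("scene"))
E
```

```text
[ 0.53275959 -0.11276877  0.08528343] -5.788700199514225 [-5.90874785  1.13265617 12.43402335]
[0.801, -0.009, 0.0, -0.01]
[0.54350463 0.00689493]
```

Call:
{"method": "carry_out", "body": {"deltas": [[0.08,0,0,0,-1],[0.2,0,0,0,-1],[0.32,0,0,0,-1],[0.44,0,0,0,-1],[0.56,0,0,0,-1],[0.66,0,0,0,-1],[0.74,0,0,0,-1],[0.79,0,0,0,-1],[0.8,0,0,0,-1],[0.8,0,0,0,-1],[0.8,0,0,0,-1]]}}

```text
clock: 28.92
position: [0.5447, 0.0059, 0.0853]
ee_rot: [0.742, 0.67, 0.001, -0.001]
ft_force: [-7.2, 1.2, 15.1]
grip_width: 0.165
grasp_force: 60.4
```

```bash
python3 - <<'E'
from h import *
x=state();print(x[0],yawof(x[1]),manip.get_obs()["ft_force"]);print(.5205-.5205,(x[0][:2]-[.5206,-.2338])@ey, tb(x[0]))
E
```

```text
[0.54469488 0.00588492 0.08526976] -5.856527383950321 [-7.15662095  1.17791421 15.09108192]
0.0 0.24089085332868584 [-0.05016495 -0.02473743]
```

Call:
{"method": "carry_out", "body": {"deltas": [[0,0,0,0,-0.2],[0,0,0,0,-0.2],[0,0,0,0,-0.2],[0,0,-0.2,0,-0.2],[0,0,-0.5,0,-0.2],[0,0,-0.8,0,-0.2],[0,0,-0.93,0,-0.2],[0,0,-0.93,0,-0.2]]}}

```text
clock: 29.92
position: [0.5453, 0.0053, 0.2244]
ee_rot: [0.743, 0.67, 0.001, 0.0]
ft_force: [1.2, 0.2, -1.3]
grip_width: 0.4
grasp_force: 0.0
```

```bash
python3 - <<'E'
from h import *
w=camera("wrist");p=camera("top");q=camera("scene");save(q,"s5.png",(220,180,440,380))
for P,fi in((p,False),(w,True)):
  X=cloud(P,fi);h=bw(-.05,-.025)
  m=(np.hypot(X[...,0]-h[0],X[...,1]-h[1])<.03)&(abs(X[...,2]-.09)<.006)&(P["depth"]>.1)&(P["img"].max(2)<70);print(m.sum(),X[m].mean(0) if m.any() else "",h)
k=np.array(knob(1.4627,beta(1.4627)[0],0)[:3]);print("knob plan",k)
X=cloud(w,True);m=(np.hypot(X[...,0]-k[0],X[...,1]-k[1])<.03)&(X[...,2]>.108)&(X[...,2]<.13)&(w["depth"]>.1);print(X[m].mean(0))
plan([(*k[:2],.2,24.4),(*k[:2],.112,24.4)])
E
```

```text
0  [0.54483391 0.00560774]
371 [0.54374012 0.0078858  0.09109801] [0.54483391 0.00560774]
knob plan [0.57973429 0.12730935 0.112     ]
[0.57836499 0.12630635 0.1156782 ]
[0.834, 0.153, 0.148, -1.01]
[0.834, 0.153, 0.734, -1.01]
```

View pics/s5.png

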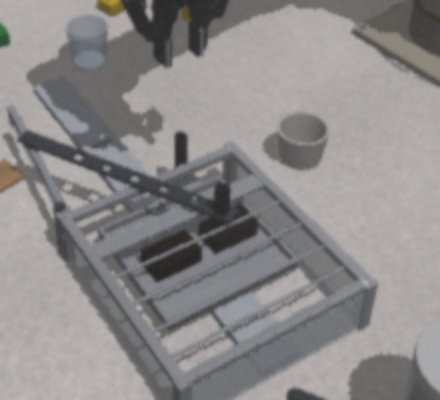

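The tray is in with both bricks lying side by side, and the handle moved 240.3 mm by the wrist camera. Now back to the knob.

Call:
{"method": "carry_out", "body": {"deltas": [[0.3,0.05,0,-0.33,0.1],[0.6,0.1,0,-0.66,0.1],[0.83,0.15,0,-1,0.1],[0.83,0.15,0.2,-1,0.1],[0.83,0.15,0.5,-1,0.1],[0.83,0.15,0.7,-1,0.1],[0.83,0.15,0.73,-1,0.1],[0.83,0.15,0.73,-1,-1],[0.83,0.15,0.73,-1,-1],[0.83,0.15,0.73,-1,-1],[0.83,0.15,0.73,-1,-1]], "force": 30}}

```text
clock: 31.45
position: [0.5801, 0.1267, 0.1144]
ee_rot: [0.544, 0.839, 0.0, 0.0]
ft_force: [0.9, -0.1, -0.0]
grip_width: 0.198
grasp_force: 29.9
```

```bash
python3 - <<'E'
from h import *
o=manip.get_obs();print(o["position"],yawof(state()[1]),o["ft_force"],o["grip_width"])
a,b=1.4627,.6422
W=[knob(a,beta(a)[0],.1),knob(a,beta(a)[0],.2)]+[knob(t,beta(t)[0],.2) for t in np.linspace(a,b,6)[1:]]+[knob(b,beta(b)[0],.1),knob(b,beta(b)[0],0)]
plan(W)
E
```

```text
[0.58010558 0.12669804 0.11439445] 24.091430404110866 [ 0.90477827 -0.09066801 -0.02272863] 0.19792402282023824
[-0.024, -0.0, -0.155, -0.009]
[-0.07, -0.0, -0.322, -0.009]
[0.015, 0.017, -0.322, 0.132]
[0.107, 0.047, -0.322, 0.27]
[0.204, 0.092, -0.322, 0.405]
[0.303, 0.152, -0.322, 0.536]
[0.404, 0.226, -0.322, 0.661]
[0.447, 0.242, -0.155, 0.661]
[0.474, 0.252, 0.016, 0.661]
```

Call:
{"method": "carry_out", "body": {"deltas": [[-0.02,0,-0.15,0,-1],[-0.06,0,-0.28,0,-1],[-0.07,0,-0.34,0,-1],[-0.07,0,-0.34,0,-1],[0.015,0.02,-0.34,0.13,-1],[0.06,0.03,-0.34,0.2,-1],[0.11,0.05,-0.34,0.27,-1],[0.16,0.07,-0.34,0.34,-1],[0.2,0.09,-0.34,0.4,-1],[0.3,0.15,-0.34,0.54,-1],[0.35,0.19,-0.34,0.6,-1],[0.4,0.225,-0.34,0.66,-1],[0.4,0.225,-0.34,0.66,-1]]}}

```text
clock: 33.08
position: [0.5856, 0.1963, 0.1639]
ee_rot: [0.679, 0.734, -0.0, -0.0]
ft_force: [-0.4, 0.3, -1.5]
grip_width: 0.196
grasp_force: 29.7
```

```bash
python3 - <<'E'
from h import *
o=manip.get_obs();print(o["position"],yawof(state()[1]),o["ft_force"],o["grip_width"])
b=.6422
plan([knob(b,beta(b)[0],.1),knob(b,beta(b)[0],0)])
E
```

```text
[0.5855907  0.19632572 0.16389364] 4.396779589918296 [-0.37616469  0.27293085 -1.48042075] 0.19599419550785505
[0.042, 0.005, 0.175, 0.005]
[0.071, 0.005, 0.346, 0.005]
```

Call:
{"method": "carry_out", "body": {"deltas": [[0.02,0,0.08,0,-1],[0.04,0.005,0.17,0,-1],[0.06,0.005,0.26,0,-1],[0.07,0.005,0.33,0,-1],[0.07,0.005,0.33,0,-1],[0.07,0.005,0.33,0,-1]]}}

```text
clock: 33.83
position: [0.5863, 0.2057, 0.1157]
ee_rot: [0.68, 0.733, 0.0, 0.0]
ft_force: [-1.2, -0.3, 0.2]
grip_width: 0.199
grasp_force: 29.6
```

Call:
{"method": "carry_out", "body": {"deltas": [[0,0,0,0,0.1],[0,0,0,0,0.1],[0,0,0,0,0.1],[0,0,-0.2,0,0.1],[0,0,-0.5,0,0.1],[0,0,-0.8,0,0.1],[0,0,-0.93,0,0.1],[0,0,-0.93,0,0.1]]}}

```text
clock: 34.83
position: [0.5865, 0.2059, 0.2556]
ee_rot: [0.68, 0.733, 0.001, 0.0]
ft_force: [0.5, 0.1, -1.1]
grip_width: 0.552
grasp_force: 0.0
```

```bash
python3 - <<'E'
from h import *
p=camera("wrist");save(p,"w6.png",(200,140,520,440));X=cloud(p,True)
k=np.array(knob(.6422,beta(.6422)[0],0)[:2])
m=(np.hypot(X[...,0]-k[0],X[...,1]-k[1])<.03)&(X[...,2]>.105)&(X[...,2]<.14)&(p["depth"]>.1)
print(k,m.sum(),X[m].mean(0),np.percentile(X[m][:,2],90))
t=camera("top");bricks(t)
for n in ["tumbler","tea_cup","kettle","canister","strainer","spatula","tea_tin","brick_1"]:
  print(n,[(np.round(b["position"],3).tolist(),round(b["conf"],2)) for b in boxes_of(n,t)])
E
```

```text
[0.58552313 0.20703595] 499 [0.58502194 0.20797881 0.11540993] 0.11704966809773049
brick px [297. 190.] xy [654.   63.4] [39.9 64.5] closing yaw 89.3 z 0.027
brick px [274. 192.] xy [641.9 117.3] [27.  59.9] closing yaw 83.5 z 0.05
brick px [517. 217.] xy [ 573.4 -441.3] [60.8 35.9] closing yaw -5.4 z 0.025
brick px [271. 227.] xy [563.3 125.9] [27.2 55.6] closing yaw 84.2 z 0.05
tumbler [([0.491, -0.305, 0.031], 0.81)]
tea_cup [([0.385, 0.051, 0.012], 0.61)]
kettle [([0.661, 0.47, 0.105], 0.88), ([0.592, 0.07, 0.026], 0.59)]
canister [([0.551, 0.447, 0.126], 0.98), ([0.493, -0.304, 0.028], 0.31), ([0.589, 0.093, 0.027], 0.17)]
strainer []
spatula [([0.755, -0.142, 0.01], 0.79)]
tea_tin [([0.728, -0.328, 0.061], 0.55), ([0.564, 0.124, 0.052], 0.36), ([0.591, 0.093, 0.025], 0.32), ([0.546, 0.445, 0.128], 0.27)]
brick_1 [([0.363, -0.395, 0.02], 0.84), ([0.56, 0.124, 0.052], 0.83), ([0.57, -0.433, 0.025], 0.8), ([0.276, -0.312, 0.025], 0.66), ([0.641, 0.119, 0.051], 0.54), ([0.729, -0.328, 0.058], 0.42)]
```

View pics/w6.png

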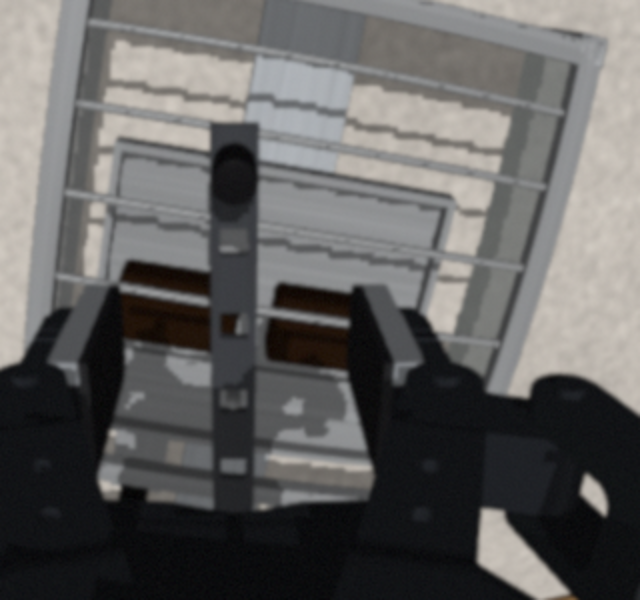

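Hole 3 is on the pin and the bar is level, with the knob's top at 0.115. I retreat and check the other things.

Call:
{"method": "carry_out", "body": {"deltas": [[0,-0.3,-0.2,0,0.1],[0,-0.6,-0.4,0,0.1],[-0.3,-0.9,-0.4,0,0.1],[-0.6,-1,-0.4,0,0.1],[-0.9,-1,-0.4,0,0.1],[-1,-1,-0.4,0,0.1],[-1,-1,-0.4,0,0.1]]}}

```text
clock: 36.2
position: [0.4478, 0.0446, 0.3149]
ee_rot: [0.681, 0.733, 0.0, -0.0]
ft_force: [-0.1, 0.7, -0.1]
grip_width: 0.552
grasp_force: 0.0
```

```bash
python3 - <<'E'
from h import *
t=camera("top");save(t,"t9.png")
X=cloud(t);k=np.array(knob(.6422,beta(.6422)[0],0)[:2])
m=(np.hypot(X[...,0]-k[0],X[...,1]-k[1])<.02)&(X[...,2]>.105)&(X[...,2]<.14);print(m.sum(),X[m].mean(0) if m.any() else "")
for n in ["kettle","canister","strainer"]:
  print(n,[(np.round(b["position"],3).tolist(),round(b["conf"],2)) for b in boxes_of(n,t)])
E
```

```text
61 [0.58598898 0.20477938 0.11387836]
kettle [([0.673, 0.418, 0.103], 0.79), ([0.596, -0.032, 0.079], 0.67)]
canister [([0.542, 0.194, 0.028], 0.4)]
strainer [([0.459, 0.419, 0.025], 0.72)]
```

View pics/t9.png

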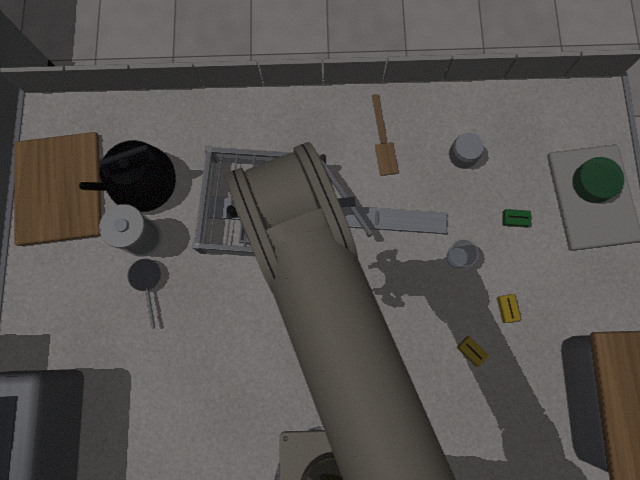

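The kettle, canister, strainer, spatula, tin, tumbler and look-alike bricks are all where they were. The door is ajar with its edge at about (350,200), and no dark bricks remain on the counter.

```bash
python3 -c "
from h import *
print(ticket.hand_in())"
```

```text
the job is handed in; nothing more can be done
None
```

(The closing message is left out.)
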